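# Rebuild the two burners of a cleaned gas hob

### The arm

A 6-joint arm with a two-finger parallel gripper is mounted at the origin on the work surface. World frame = base frame: x ahead of the robot, y to its left, z up, the work surface at z = 0. Lengths are in mm, angles in rad, forces in N, time in s.
With the tool pointing down it reaches from about 350 to 775 mm from the base axis. Payload 7.3 kg.
Tool frame: the origin (TCP) lies midway between the tips of the shut fingers; the grasp point (between the pads) lies 19 mm behind it; x points along the fingers, y is the direction in which the jaws open and shut, and the axes are right-handed (so a half turn about x gives the same grasp; the last joint's range is limited). The gripper opens to 92 mm and grips with 3 to 60 N. Pads are 19 mm wide; open, the fingers measure 130 mm over their backs; the gripper's body (75 mm by 190 mm) begins 47 mm behind the grasp point.
Start: joints at [-1.427, 0.342, 1.524, -0, 1.275, -0.146], TCP at [150.047, -503.121, 226.741] pointing down, gripper open.
Joint ranges: [-2.53, 2.53], [-0.77, 2.02], [0.04, 2.7], [-1, 4.14], [0.28, 2.66], [-3.11, 3.11]. Speed limits (rad/s): [2.57, 2.57, 3.14, 3.14, 3.14, 3.14].

### API

Orientations are given as [roll, pitch, yaw] about the fixed x, y, z axes, in that order (R = Rz(yaw) Ry(pitch) Rx(roll)).
In Python, from plant import bot gives the robot as it stands. The module is installed in compiled form; this text tells all that it offers.
- The arm moves only by the shell command python3 -m handwheel 'ROWS' [OPENING]. ROWS is JSON, a list that holds one entry, the list of rows, each a list of 4 numbers: the shift along the tool's x, y, z in cm, then the turn about the tool's x in rad. A call has 1 to 8 rows; each row shifts and turns the commanded pose from where the row before left it, along the tool's axes as they then stand; what a row does not reach is not made up. A row lasts 1/12 s, in which the tool goes at most 41.7 mm and 7.16 degrees, less where a joint would pass 70% of its speed; a pose out of reach is approached as far as the arm can. A call is refused whole if a number of a shift passes 4.17 or a number of a turn 0.125, either way. A call with a gripper value outside its range is refused whole. OPENING is the opening, from 0 (shut) to 1 (fully open), set as the call begins (- or left out, the last holds). The fingers move at their own pace and stop on an object; the grip force is fixed at half the most. Time passes only in rows, so rows that do not move let the fingers close. It gives the time, the measured TCP pose, the force and the opening at its end, in the units of the state.
- bot.get_obs(): the state, without advancing time (a new reading comes with each control period).
- bot.capture(name): name is "side" or "top" or "wrist"; returns (picture, depth): 420x560x3 uint8, red, green, blue; 420x560 float32, mm along the optical axis (not along the pixel's ray), 0 where there is no reading.
- bot.camera_model(name): a dict with "fx", "fy", "cx", "cy" (pixels), "dist_coeffs" ([k1, k2, p1, p2, k3] as OpenCV has them; the pictures are not rectified), "position" and "rotation" of the camera in the world. Camera axes: x right, y down, z forward; pixel columns grow to the right and rows downward; lengths in mm; the calibration is good to about 2 mm. A picture is of the moment at which its call begins: read the wrist's pose just before it. camera_model takes no time and is no camera call; for the wrist camera it gives the pose at the moment of the call.
- bot.close_job(): hands the job in, once; it reports no verdict.
Trained networks look in the newest picture that a camera, given by its name, has taken for a name from the list of things; names that differ only in an ending like _2 or _b are one class to them, and where a whole thing is asked for, a point or a joint stands for the part that bears it (a point fixed in the world has none). Each returns a list of dicts, best first, with "conf" (0 to 1); they miss things now and then, are a little off and sometimes report something else, mostly with a low value. They report only what shows in the picture. A call takes as long as a camera call. They do not tell look-alikes from the thing itself.
- bot.find_in(camera, label): "bbox" ([left, top, width, height] in pixels, round what is visible of it).
- bot.spot_point(camera, label): "point" ([column, row] in pixels: a listed point, or the origin of a listed thing).
The state is a dict: "time": time; "joint_positions": joint angles; "dq": joint speeds; "tau": joint torques, N m; "tool_pos": TCP position; "tcp_rot": TCP orientation; "contact_force": force on the tool from outside, world axes, zero at the start; "moment": the same for the moment, N m; "grip_width": finger opening in mm.
Only numpy, scipy, OpenCV 4.12 (cv2) and the standard library are available. Lean on these libraries where they do the work, as an engineer would, in place of code of your own. Each camera call takes 0.05 s, during which the arm holds its last target.

### The job

The gas hob has just been cleaned, and the parts of its small and its medium burner are stacked on the worktop beside it. Take the stack apart and put both burners together again on their own empty seats in the hob: the aluminium crown lying flat down inside the rim of the seat of its size, and on it, centred and flat, the black cap of the same size. Leave the mug, the brush and the pepper mill where they are.

Things in the scene. Friction and masses are not known exactly. Their poses are not given: they have to be found in the camera images.
- crown_small: Flame crown of the small burner: a bare cast-aluminium ring-shaped drum, 39 mm in diameter and 20 mm high, with flame slots round its upper half and a dark open mouth on top. Origin: centre of its underside. Upright with z up, round about z, so its yaw does not matter. At the start it is the top (fourth) piece of the stack, on the small cap.
- cap_small: Cap of the small burner: a flat black enamelled disc, 48 mm in diameter and 8 mm thick, flat below and above. Origin: centre of its underside. Upright with z up, round about z, so its yaw does not matter. At the start it is the third piece from below, lying on the medium crown.
- crown_medium: Flame crown of the medium burner: a bare cast-aluminium drum, 60 mm in diameter and 22 mm high, with flame slots and a 36 mm open mouth. Origin: centre of its underside. Upright with z up, round about z, so its yaw does not matter. At the start it is the second piece from below, on the medium cap.
- cap_medium: Cap of the medium burner: a flat black enamelled disc, 70 mm in diameter and 8 mm thick. Origin: centre of its underside. Upright with z up, round about z, so its yaw does not matter. At the start it is the bottom of the stack (58 mm high in all, the pieces about concentric), lying on the stone worktop (z = 0) left or right of the hob.
- seat_small: Empty seat of the small burner, fixed in the hob: a flat aluminium floor 51 mm across inside a rim 6 mm high (66 mm over the rim), with a small white spark pin on the rim, 10 mm above the floor. Origin: centre of the floor, on which the crown's underside comes to lie, 9 mm above the worktop; z up. Its place among the hob's four burner places changes from start to start.
- seat_medium: Empty seat of the medium burner: like the small one, floor 72 mm across, rim 6 mm high, 88 mm over it; origin: centre of the floor, 9 mm above the worktop (the hob's black plate: 6 mm). Its place changes too; the hob's two other places hold complete burners, a medium and a large one (black caps 70 and 94 mm across, tops 39 mm above the worktop), which stay as they are.
- mug: White mug, 76 mm across and 85 mm high, standing on the worktop on the side of the hob where the stack is not. Origin: centre of its underside. Bystander, to be left where it is.
- brush: Wooden scrubbing brush with white bristles, 185 mm long, 40 mm wide, 30 mm high, lying on the worktop beside the hob, farther from the robot than the stack or the mug. Origin: at worktop height, under the middle of its length. Bystander, to be left where it is.
- mill: Dark wooden pepper mill, 52 mm across and 137 mm high, standing on the worktop beside the hob, nearer to the robot than the stack or the mug. Origin: centre of its underside. Bystander, to be left where it is.
Mind the look-alikes: they are no part of the job. What is shaped like the crown_medium but pink is not meant. What is shaped like the crown_small but red is not meant.

How it is judged (in metres and radians):
At the end, for the whole second after the job is handed in: Each crown lies flat on the floor of the seat of its own size, inside the rim (centres within 8 mm of each other, height within 3 mm, tilt under 0.06 rad); each cap lies flat on the crown of its own size (centres within 8 mm, height within 3 mm, tilt under 0.06 rad); all four are at rest (horizontal distance between crown_small and seat_small below 0.008 m and z of crown_small in the frame of seat_small between -0.003 and 0.003 m and angle between each of crown_small, cap_small, crown_medium, cap_medium's own z axis and vertical below 0.06 rad and horizontal distance between cap_small and crown_small below 0.008 m and z of cap_small in the frame of crown_small between 0.017 and 0.023 m and horizontal distance between crown_medium and seat_medium below 0.008 m and z of crown_medium in the frame of seat_medium between -0.003 and 0.003 m and horizontal distance between cap_medium and crown_medium below 0.008 m and z of cap_medium in the frame of crown_medium between 0.019 and 0.025 m and linear speed of each of crown_small, cap_small, crown_medium, cap_medium below 0.02 m/s); the robot touches nothing.
It fails at once if the mug was shifted or knocked over (moved more than 20 mm) (distance of mug from where it was at the start of the episode above 0.02 m).
It fails at once if the brush was shifted or knocked over (moved more than 20 mm) (distance of brush from where it was at the start of the episode above 0.02 m).
It fails at once if the pepper mill was shifted or knocked over (moved more than 20 mm) (distance of mill from where it was at the start of the episode above 0.02 m).
It also fails if it takes over 115 s, if anything falls off the work surface, if the arm or the gripper's body presses on something with over 40 N, if the wrist force passes 120 N, or if a joint passes its speed limit or range.

## Working session

There is one attempt and no reset: what is moved stays moved. The work goes in short steps, Python scripts to look and compute and a shell command to move; the robot and the scene stay as the last step left them, time stands still between calls to the robot, and variables do not carry over. Pictures are saved under pics/ and viewed, and the job is handed in when it is done.

```bash
mkdir -p pics; cat > h.py <<'E'
import numpy as np, cv2
from plant import bot
from scipy.spatial.transform import Rotation as R
def cap(n,fn=None):
    m=bot.camera_model(n); p,d=bot.capture(n)
    if fn: cv2.imwrite('pics/'+fn+'.png',cv2.cvtColor(p,cv2.COLOR_RGB2BGR))
    return m,p,d
def ray(m,u,v):
    K=np.array([[m['fx'],0,m['cx']],[0,m['fy'],m['cy']],[0,0,1]])
    q=cv2.undistortPoints(np.array([[[u,v]]],float),K,np.array(m['dist_coeffs'],float))[0,0]
    return np.array([q[0],q[1],1.])
def atz(m,u,v,z):
    r=np.array(m['rotation'])@ray(m,u,v); p=np.array(m['position']); return p+r*(z-p[2])/r[2]
def cloud(m,d):
    v,u=np.mgrid[:d.shape[0],:d.shape[1]]
    K=np.array([[m['fx'],0,m['cx']],[0,m['fy'],m['cy']],[0,0,1]])
    q=cv2.undistortPoints(np.stack([u,v],-1).reshape(-1,1,2).astype(float),K,np.array(m['dist_coeffs'],float)).reshape(d.shape+(2,))
    P=np.concatenate([q,np.ones(d.shape+(1,))],-1)*d[...,None]
    W=P@np.array(m['rotation']).T+np.array(m['position']); W[d==0]=np.nan
    return W
def circ(m,mask,z,):
    pts=np.array([atz(m,u,v,z)[:2] for v,u in np.argwhere(mask)]); return pts
E
python3 - <<'E'
from h import *
o=bot.get_obs()
print({k:np.round(v,3) for k,v in o.items()})
for n in['top','side','wrist']:
    m,p,d=cap(n,n+'0'); print(n,{k:np.round(v,3).tolist() for k,v in m.items()})
    for l in ['crown_small','cap_small','crown_medium','cap_medium','seat_small','seat_medium','mug','brush','mill']:
        r=bot.find_in(n,l); print(l,[(np.round(x['bbox']).tolist(),round(x['conf'],2)) for x in r[:3]])
E
```

```text
{'time': np.float64(0.0), 'joint_positions': array([-1.427,  0.343,  1.525,  0.   ,  1.275, -0.146]), 'dq': array([-0.   , -0.   , -0.001,  0.   , -0.001, -0.   ]), 'tau': array([ -0.   , -43.124, -24.422,   0.072,   0.056,  -0.   ]), 'tool_pos': array([ 149.991, -502.689,  226.042]), 'tcp_rot': array([-1.725,  1.569,  1.707]), 'contact_force': array([ 0.306,  0.434, -0.103]), 'moment': array([ 0.007, -0.011, -0.018]), 'grip_width': np.float64(91.708)}
top {'fx': 439.777, 'fy': 439.777, 'cx': 280.593, 'cy': 217.944, 'dist_coeffs': [-0.126, 0.0, 0.0, 0.0, 0.0], 'position': [324.305, -60.269, 1469.7], 'rotation': [-3.015, -0.0, -1.587]}
crown_small [([397.0, 199.0, 13.0, 11.0], 0.62), ([377.0, 223.0, 12.0, 8.0], 0.6)]
cap_small [([362.0, 176.0, 50.0, 12.0], 0.55)]
crown_medium [([408.0, 227.0, 17.0, 15.0], 0.81), ([402.0, 254.0, 24.0, 17.0], 0.56)]
cap_medium []
seat_small [([209.0, 217.0, 27.0, 20.0], 0.58)]
seat_medium [([209.0, 158.0, 30.0, 29.0], 0.81)]
mug [([126.0, 215.0, 35.0, 28.0], 0.72)]
brush [([360.0, 170.0, 53.0, 18.0], 0.56)]
mill [([361.0, 271.0, 22.0, 14.0], 0.57)]
side
[... 336 characters left out ...]
5.0, 312.0, 27.0, 17.0], 0.73), ([211.0, 341.0, 33.0, 34.0], 0.64)]
cap_medium [([266.0, 314.0, 29.0, 21.0], 0.67)]
seat_small [([259.0, 176.0, 25.0, 14.0], 0.88)]
seat_medium [([317.0, 174.0, 33.0, 19.0], 0.93)]
mug [([254.0, 116.0, 28.0, 35.0], 0.95)]
brush [([336.0, 294.0, 22.0, 61.0], 0.69)]
mill [([192.0, 271.0, 28.0, 45.0], 0.73)]
wrist {'fx': 308.574, 'fy': 308.574, 'cx': 278.884, 'cy': 207.081, 'dist_coeffs': [-0.072, 0.0, 0.0, 0.0, 0.0], 'position': [220.417, -481.94, 384.94], 'rotation': [2.863, -0.0, -1.281]}
crown_small []
cap_small []
crown_medium [([302.0, 0.0, 56.0, 31.0], 0.95)]
cap_medium []
seat_small []
seat_medium []
mug []
brush []
mill [([159.0, 0.0, 53.0, 32.0], 0.58)]
```

View pictures.

```bash
sed -i "s/np.array(m\['rotation'\])/RM(m)/" h.py; cat >> h.py <<'E'
def RM(m): return R.from_euler('xyz',m['rotation']).as_matrix()
E
python3 - <<'E'
import cv2
t=cv2.imread('pics/top0.png');s=cv2.imread('pics/side0.png')
cv2.imwrite('pics/top0c.png',cv2.resize(t[140:300,110:440],None,fx=2.4,fy=2.4,interpolation=2))
cv2.imwrite('pics/side0c.png',cv2.resize(s[100:400,160:400],None,fx=2,fy=2,interpolation=2))
E
```

```text
(no output)
```

View pics/top0c.png

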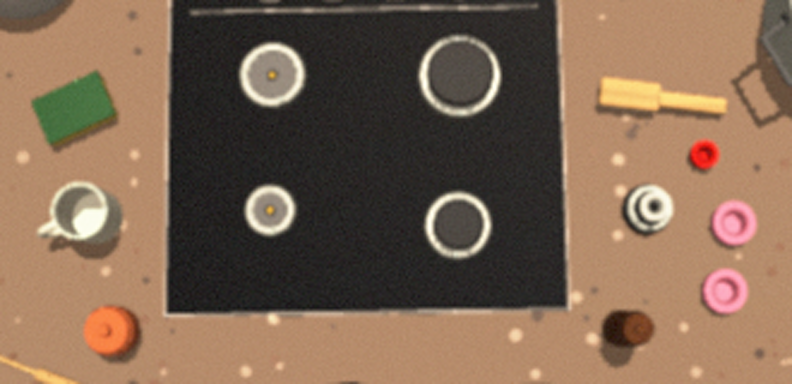

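View pics/side0c.png

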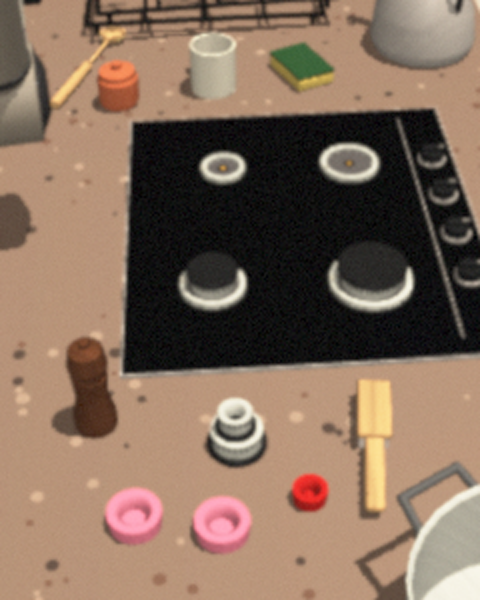

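View pics/wrist0.png

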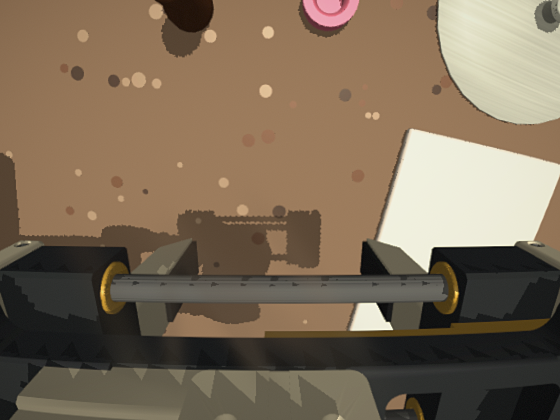

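The top view shows the stack at full-picture pixel (380,227). The look-alikes are red (403,204) and pink (416,233) and (412,261). The small seat is at (222,227), the medium seat at (223,171), the mug at (143,229), the brush at (387,181) and the mill at (370,277). I choose the stack because it is white and grey and has several tiers. Now I'll measure positions.

```bash
python3 - <<'E'
from h import *
m,p,d=cap('top')
W=cloud(m,d); np.set_printoptions(suppress=True,precision=1)
for nm,(u,v) in dict(stack=(380,227),red=(403,204),pink1=(416,233),pink2=(412,261),seatS=(222,227),seatM=(223,171),mug=(143,229),brush=(375,180),mill=(370,277),table=(330,290),burnL=(301,171),burnM=(301,233)).items():
    print(nm,W[v,u])
# stack
s=W[205:250,360:400].reshape(-1,3); s=s[s[:,2]>6]
for lo,hi in((53,65),(25,50)):
    q=s[(s[:,2]>lo)&(s[:,2]<hi)]; print('stack',lo,len(q),q.min(0),q.max(0),(q.min(0)+q.max(0))/2)
g=p.astype(int)
def rim(u0,v0,r,z):
    sub=g[v0-r:v0+r,u0-r:u0+r].min(2)>90
    n,l,st,c=cv2.connectedComponentsWithStats(sub.astype(np.uint8))
    i=1+np.argmax(st[1:,4]); cnt,_=cv2.findContours((l==i).astype(np.uint8),cv2.RETR_EXTERNAL,cv2.CHAIN_APPROX_NONE)
    c=np.concatenate(cnt)[:,0]+[u0-r,v0-r]
    pts=np.array([atz(m,a,b,z)[:2] for a,b in c],np.float32)
    A=np.c_[2*pts,np.ones(len(pts))]; x=np.linalg.lstsq(A,(pts**2).sum(1),rcond=None)[0]
    return x[:2],2*np.sqrt(x[2]+x[0]**2+x[1]**2)
print('S',rim(222,227,18,15));print('M',rim(223,171,22,15))
cv2.imwrite('pics/stack.png',cv2.resize(cv2.cvtColor(p[205:285,355:430],cv2.COLOR_RGB2BGR),None,fx=7,fy=7,interpolation=2))
for l in['seat_small','seat_medium','crown_small','cap_small','crown_medium','cap_medium']:
    z={'seat_small':9,'seat_medium':9,'crown_small':38,'cap_small':30,'crown_medium':8,'cap_medium':0}[l]
    print(l,[(atz(m,*x['point'],z),x['point'],x['conf']) for x in bot.spot_point('top',l)[:3]])
m,p,d=cap('side')
for l in['seat_small','seat_medium','crown_small','cap_small','crown_medium','cap_medium','mug','mill','brush']:
    z={'seat_small':9,'seat_medium':9,'crown_small':38,'cap_small':30,'crown_medium':8}.get(l,0)
    print(l,[(atz(m,*x['point'],z),x['point'],x['conf']) for x in bot.spot_point('side',l)[:4]])
W=cloud(m,d)
s=W[300:340,255:305].reshape(-1,3); s=s[s[:,2]>6]
for lo,hi in((53,65),(25,50)):
    q=s[(s[:,2]>lo)&(s[:,2]<hi)]; print('stack side',lo,len(q),q.min(0),q.max(0),(q.min(0)+q.max(0))/2)
E
```

```text
stack [ 469.9 -388.8   46. ]
red [ 550.8 -480.2    9.1]
pink1 [ 451.8 -522.3    1.3]
pink2 [ 357.5 -503.7    1.4]
seatS [481.9 132.   15.6]
seatM [674.2 129.7   9.4]
mug [480.6 403.8   2.9]
brush [ 631.2 -383.7   26.9]
mill [ 309.  -332.1  131.4]
table [ 267.6 -223.2    4. ]
burnL [ 662.5 -134.2   39.2]
burnM [ 455.6 -129.6   36.5]
stack 53 82 [ 455.  -413.6   53. ] [ 492.1 -375.1   63.3] [ 473.5 -394.4   58.2]
stack 25 152 [ 448.  -423.8   25.2] [ 505.  -366.1   49.9] [ 476.5 -395.    37.5]
S (array([481.9, 132.1]), np.float64(68.09923661023143))
M (array([674.2, 129.2]), np.float64(90.37425335762637))
seat_small [(array([488.7, 137.6,   9. ]), [220.6, 225.2], 0.94)]
seat_medium [(array([680. , 135.6,   9. ]), [221.3, 169.4], 0.83)]
crown_small [(array([ 552.6, -476.3,   38. ]), [404.2, 202.1], 0.68), (array([ 470.4, -392. ,   38. ]), [380.4, 227.1], 0.56)]
cap_small [(array([ 477.1, -396.8,   30. ]), [381.2, 225.3], 0.58)]
crown_medium [(array([ 444.7, -522.3,    8. ]), [416.7, 234.9], 0.79), (array([ 362.2, -494.7,    8. ]), [409.9, 259.6], 0.66), (array([ 483.4, -389.5,    8. ]),
[... 444 characters left out ...]
   30. ]), [280.0, 316.5], 0.4)]
crown_medium [(array([ 355. , -497.6,    8. ]), [224.9, 359.4], 0.89), (array([ 452.6, -519. ,    8. ]), [270.2, 365.3], 0.75), (array([ 477.5, -399.3,    8. ]), [278.8, 321.6], 0.48)]
cap_medium [(array([ 474.9, -389.6,    0. ]), [277.5, 320.6], 0.56)]
mug [(array([479.2, 372.3,  -0. ]), [267.0, 144.9], 0.66), (array([677.5, 135.5,  -0. ]), [334.4, 183.1], 0.48)]
mill [(array([ 305.9, -356.9,    0. ]), [205.5, 313.4], 0.71)]
brush [(array([ 634.6, -425.9,    0. ]), [348.0, 328.7], 0.66)]
stack side 53 154 [ 456.7 -416.2   53.2] [ 493.3 -375.    62.9] [ 475.  -395.6   58.1]
stack side 25 308 [ 446.8 -425.3   25.2] [ 504.2 -372.1   49.8] [ 475.5 -398.7   37.5]
```

View pics/stack.png

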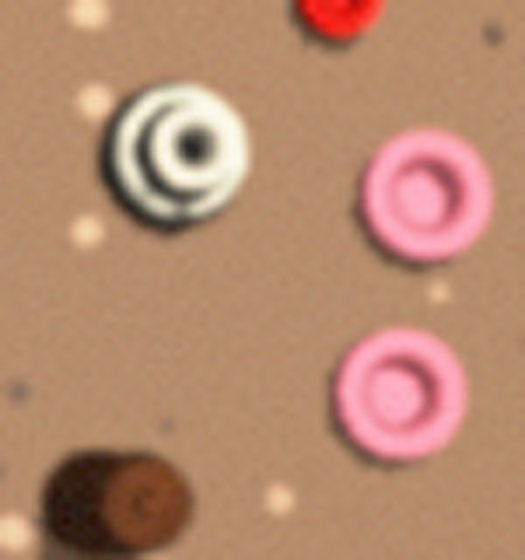

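```bash
cat >> h.py <<'E'
np.set_printoptions(suppress=True,precision=2)
def st(target=None,tyaw=None):
    o=bot.get_obs(); M=R.from_euler('xyz',o['tcp_rot']).as_matrix(); p=np.array(o['tool_pos'])
    print('t %.2f'%o['time'],'tcp',p,'F',np.array(o['contact_force']),'w %.1f'%o['grip_width'],'jaw angle %.3f'%np.arctan2(M[1,1],M[0,1]),'q',np.array(o['joint_positions']))
    if target is not None: print('shift cm tool xyz',M.T@(np.array(target)-p)/10)
    return p,M
E
python3 - <<'E'
from h import *
p,M=st((475,-395,120)); print(M)
E
```

```text
t 2.35 tcp [ 150.01 -503.15  226.75] F [-0.61 -0.64 -0.53] w 91.8 jaw angle -1.281 q [-1.43  0.34  1.52 -0.    1.28 -0.15]
shift cm tool xyz [ 10.67  -1.08 -34.23]
[[-0.    0.29 -0.96]
 [-0.   -0.96 -0.29]
 [-1.    0.    0.  ]]
```

```bash
python3 -m handwheel '[[[0,0,0,0.097],[0,0,0,0.097],[0,0,0,0.096],[0,-1.2,-3.6,0],[0,-1.2,-3.6,0],[0,-1.2,-3.6,0],[0,-1.2,-3.6,0],[0,-1.2,-3.6,0]]]' 1
python3 -m handwheel '[[[0,-1.2,-3.6,0],[0,-1.2,-3.6,0],[0,-1.2,-3.6,0],[0,-1.2,-3.6,0],[0,0,0,0],[0,0,0,0]]]'
python3 - <<'E'
from h import *
m,p,d=cap('wrist','wrist1')
st((475,-395,120))
for n in['top']:
  m,p,d=cap(n,n+'1')
E
```

```text
time: 3.02
tool_pos: [331.5, -442.4, 226.9]
tcp_rot: [1.957, 1.57, -1.186]
contact_force: [1.3, -0.8, 0.3]
grip_width: 92.0
time: 3.52
tool_pos: [475.6, -394.0, 226.1]
tcp_rot: [-0.573, 1.57, 2.571]
contact_force: [0.1, -1.0, 0.7]
grip_width: 91.8
t 3.57 tcp [ 474.32 -394.75  226.24] F [ 0.2  -0.47 -0.63] w 91.3 jaw angle -1.569 q [-0.82  0.51  1.25 -0.    1.38  0.75]
shift cm tool xyz [10.62  0.03 -0.08]
```

View pics/wrist1.png

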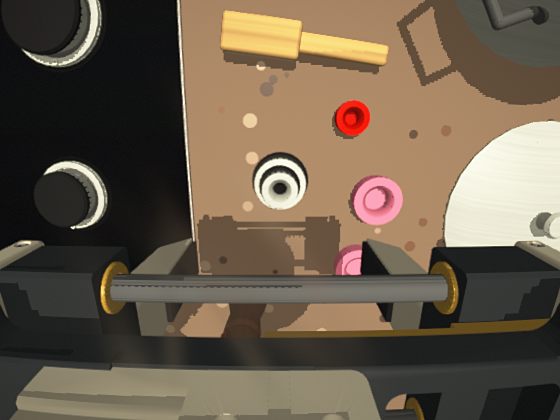

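The wrist view shows the stack at (280,181), clear of the red ring at (352,118) and the pink ones. I'll refine its centre from this picture.

```bash
cat >> h.py <<'E'
def fitc(pts):
    pts=np.asarray(pts,float); c0=pts.mean(0); q=pts-c0
    x=np.linalg.lstsq(np.c_[2*q,np.ones(len(q))],(q**2).sum(1),rcond=None)[0]
    return x[:2]+c0,2*np.sqrt(x[2]+x[0]**2+x[1]**2)
E
python3 - <<'E'
from h import *
m,p,d=cap('wrist'); W=cloud(m,d)
s=W[145:220,245:315]; pp=p[145:220,245:315]
for lo,hi in((54,64),(26,36),(34,42),(4,12)):
    k=(s[...,2]>lo)&(s[...,2]<hi); q=s[k]
    if len(q): print(lo,hi,len(q),q.min(0),q.max(0),(q.min(0)+q.max(0))/2,np.median(q,0))
k=((s[...,2]>53)&(s[...,2]<65)).astype(np.uint8)
c,_=cv2.findContours(k,cv2.RETR_EXTERNAL,cv2.CHAIN_APPROX_NONE); c=max(c,key=len)[:,0]+[245,145]
print(fitc([atz(m,a,b,58)[:2] for a,b in c]))
cv2.imwrite('pics/w1c.png',cv2.resize(cv2.cvtColor(pp,cv2.COLOR_RGB2BGR),None,fx=7,fy=7,interpolation=2))
for l in ('crown_small','cap_small','cap_medium','crown_medium'):
    z={'crown_small':38,'cap_small':30,'crown_medium':8,'cap_medium':0}[l]
    print(l,[(atz(m,*x['point'],z),x['conf']) for x in bot.spot_point('wrist',l)[:3]])
E
```

```text
54 64 791 [ 454.88 -412.89   54.  ] [ 494.1  -374.77   60.4 ] [ 474.49 -393.83   57.2 ] [ 474.18 -394.4    58.07]
26 36 736 [ 445.46 -423.66   26.1 ] [ 505.25 -364.95   35.99] [ 475.35 -394.3    31.04] [ 486.76 -395.52   30.47]
34 42 366 [ 461.81 -417.44   34.11] [ 498.09 -370.09   41.93] [ 479.95 -393.77   38.02] [ 488.19 -394.38   37.7 ]
4 12 415 [ 455.97 -429.32    4.05] [ 509.68 -360.46   10.08] [ 482.83 -394.89    7.06] [ 498.95 -395.54    7.52]
(array([ 474.57, -394.14]), np.float64(38.576471376050755))
crown_small [(array([ 472.51, -392.99,   38.  ]), 0.93), (array([ 552.33, -468.82,   38.  ]), 0.8)]
cap_small [(array([ 475.8 , -392.48,   30.  ]), 0.65)]
cap_medium []
crown_medium [(array([ 473.65, -389.59,    8.  ]), 0.84), (array([ 454.21, -511.89,    8.  ]), 0.83), (array([ 368.8 , -493.02,    8.  ]), 0.66)]
```

View pics/w1c.png

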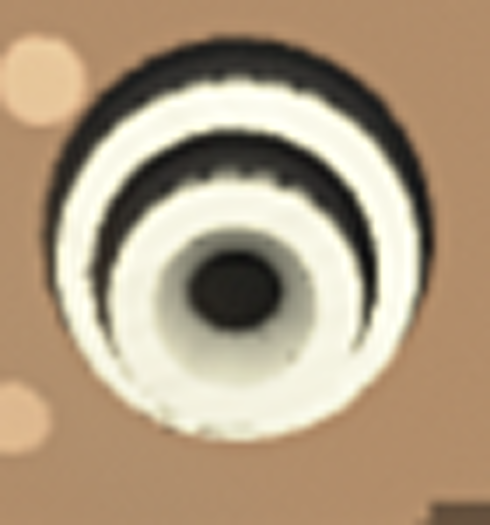

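```bash
python3 -m handwheel '[[[4,-0.05,0,0],[4,0,0,0],[4,0,0,0],[3,0,0,0],[1.5,0,0,0],[1.1,0,0,0],[0,0,0,0],[0,0,0,0]]]'
python3 -m handwheel '[[[0,0,0,0],[0,0,0,0],[0,0,0,0],[0,0,0,0],[0,0,0,0],[0,0,0,0]]]' 0.25
python3 -c "
from h import *
st()"
```

```text
time: 4.53
tool_pos: [474.1, -395.3, 51.3]
tcp_rot: [2.245, 1.57, -0.897]
contact_force: [-0.7, 0.2, -0.8]
grip_width: 91.9
time: 5.03
tool_pos: [474.2, -394.8, 51.1]
tcp_rot: [2.231, 1.57, -0.911]
contact_force: [0.4, 0.8, -0.4]
grip_width: 56.6
t 5.03 tcp [ 474.23 -394.76   51.08] F [ 0.41  0.82 -0.38] w 56.6 jaw angle -1.571 q [-0.82  0.68  1.47 -0.    0.99  0.75]
```

```bash
python3 -m handwheel '[[[0.1,0,0,0],[0,0,0,0],[0,0,0,0],[0,0,0,0],[0,0,0,0],[0,0,0,0],[0,0,0,0],[0,0,0,0]]]' 0
python3 -m handwheel '[[[-0.5,0,0,0],[-2,0,0,0],[-3,0,0,0],[-3,0,0,0],[0,0,0,0],[0,0,0,0]]]'
python3 - <<'E'
from h import *
st((482,132,135))
cap('wrist','wrist2')
E
```

```text
time: 5.7
tool_pos: [474.1, -394.7, 49.7]
tcp_rot: [1.301, 1.571, -1.84]
contact_force: [0.2, -0.0, 0.2]
grip_width: 37.8
time: 6.2
tool_pos: [474.9, -395.6, 137.2]
tcp_rot: [2.313, 1.566, -0.829]
contact_force: [-0.0, -0.0, -0.1]
grip_width: 37.8
t 6.20 tcp [ 474.92 -395.55  137.18] F [-0.04 -0.04 -0.12] w 37.8 jaw angle -1.571 q [-0.82  0.59  1.38 -0.    1.17  0.75]
shift cm tool xyz [  0.03 -52.76  -0.7 ]
```

View pics/wrist2.png

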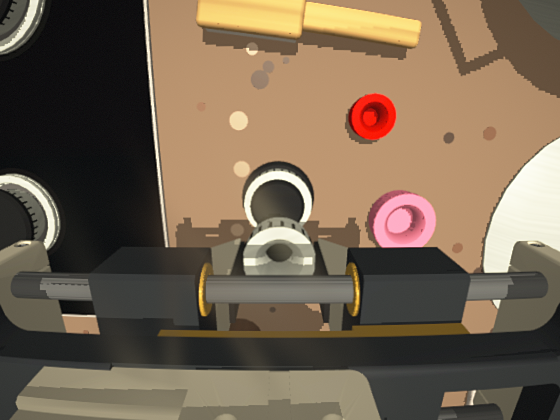

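```bash
python3 -m handwheel '[[[-0.7,-3.75,-0.05,0],[-0.7,-3.75,-0.05,0],[-0.7,-3.75,-0.05,0],[-0.7,-3.75,-0.05,0],[-0.7,-3.75,-0.05,0],[-0.7,-3.75,-0.05,0],[-0.7,-3.75,-0.05,0],[-0.7,-3.75,-0.05,0]]]'
python3 -m handwheel '[[[-0.7,-3.75,-0.05,0],[-0.7,-3.75,-0.05,0],[-0.7,-3.75,-0.05,0],[-0.7,-3.75,-0.05,0],[-0.7,-3.75,-0.05,0],[-0.7,-3.75,-0.05,0],[0,0,0,0],[0,0,0,0]]]'
python3 - <<'E'
from h import *
st((482,132,135))
m,p,d=cap('wrist','wrist3')
W=cloud(m,d)
for l in ('seat_small','seat_medium'):
    print(l,[(atz(m,*x['point'],9),x['point'],x['conf']) for x in bot.spot_point('wrist',l)[:3]])
    print([x['bbox'] for x in bot.find_in('wrist',l)[:2]])
E
```

```text
time: 6.92
tool_pos: [476.9, -92.7, 189.7]
tcp_rot: [-0.339, 1.568, 2.802]
contact_force: [0.8, 0.5, -0.6]
grip_width: 37.7
time: 7.58
tool_pos: [480.4, 131.9, 231.6]
tcp_rot: [0.218, 1.569, -2.92]
contact_force: [-0.1, -0.7, -0.3]
grip_width: 38.0
t 7.58 tcp [480.37 131.95 231.61] F [-0.07 -0.72 -0.34] w 38.0 jaw angle -1.567 q [ 0.11  0.29  1.59 -0.    1.27  1.68]
shift cm tool xyz [ 9.66 -0.01 -0.18]
seat_small [(array([479.79, 137.18,   9.  ]), [274.5, 180.1], 0.61)]
[[244.7, 147.2, 65.2, 62.4]]
seat_medium [(array([680.65, 126.83,   9.  ]), [284.0, 2.7], 0.58)]
[[239.0, 0.0, 86.2, 52.8]]
```

View pics/wrist3.png

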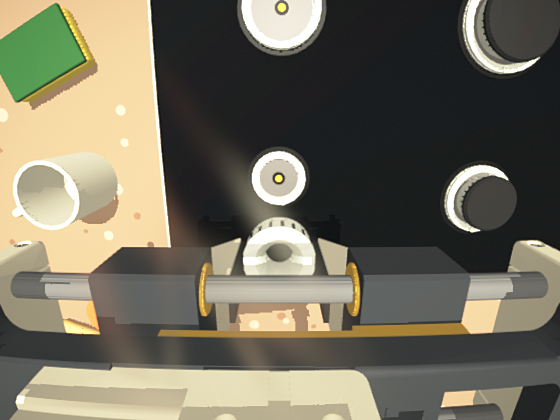

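```bash
python3 - <<'E'
from h import *
m,p,d=cap('wrist')
def rim(u0,v0,r):
    v1=max(0,v0-r);sub=p[v1:v0+r,u0-r:u0+r].min(2)>110
    n,l,s,c=cv2.connectedComponentsWithStats(sub.astype(np.uint8))
    i=1+np.argmax(s[1:,4]); c,_=cv2.findContours((l==i).astype(np.uint8),cv2.RETR_EXTERNAL,cv2.CHAIN_APPROX_NONE)
    c=max(c,key=len)[:,0]+[u0-r,v1]; c=c[c[:,1]>1]
    for z in(9,15):print(z,fitc([atz(m,a,b,z)[:2] for a,b in c]))
rim(279,178,36); rim(282,10,48)
W=cloud(m,d); 
for (a,b,c,e) in ((245,145,70,66),(235,0,95,60)):
    s=W[b:b+e,a:a+c]; q=s[(s[...,2]>7.5)&(s[...,2]<25)]; print(q.min(0),q.max(0),np.percentile(q[:,2],[5,50,95]))
cv2.imwrite('pics/w3c.png',cv2.resize(cv2.cvtColor(p[140:220,240:320],cv2.COLOR_RGB2BGR),None,fx=7,fy=7,interpolation=2))
E
```

```text
9 (array([482.  , 132.64]), np.float64(67.40025015284525))
15 (array([483.14, 132.58]), np.float64(66.3391840879801))
9 (array([676.32, 129.85]), np.float64(88.63500606511644))
15 (array([674.41, 129.84]), np.float64(87.23964630188796))
[440.95  84.6    7.5 ] [523.96 172.64  19.63] [ 7.71 10.32 16.14]
[622.21  70.74   7.5 ] [685.21 178.34  19.43] [ 7.88  9.95 15.76]
```

View pics/w3c.png

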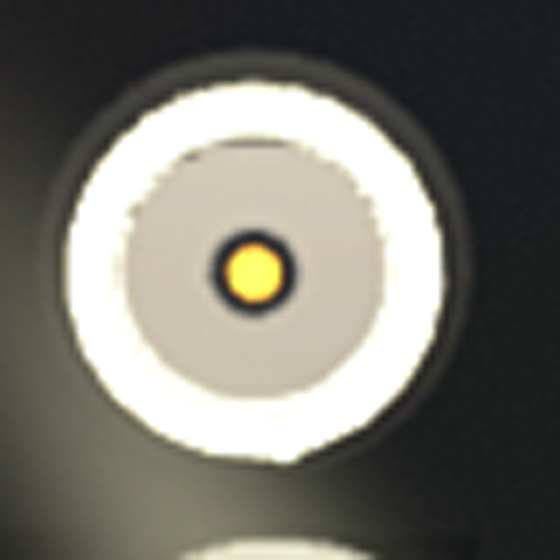

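```bash
python3 -m handwheel '[[[4,-0.03,-0.2,0],[4,0,0,0],[4,0,0,0],[4,0,0,0],[2.5,0,0,0],[1.2,0,0,0],[0,0,0,0],[0,0,0,0]]]'
python3 - <<'E'
from h import *
st((482.2,132.3,21))
E
```

```text
time: 8.55
tool_pos: [483.1, 129.8, 35.4]
tcp_rot: [0.221, 1.569, -2.923]
contact_force: [0.4, 0.3, 0.1]
grip_width: 37.9
t 8.55 tcp [483.13 129.81  35.41] F [0.45 0.26 0.05] w 37.9 jaw angle -1.572 q [ 0.11  0.54  1.82 -0.    0.78  1.68]
shift cm tool xyz [ 1.44 -0.25  0.09]
```

```bash
python3 -m handwheel '[[[0,-0.25,0.08,0],[0.6,0,0,0],[0.4,0,0,0],[0.3,0,0,0],[0,0,0,0]]]'
python3 - <<'E'
from h import *
st((482.2,132.3,21))
E
```

```text
time: 8.97
tool_pos: [482.1, 133.1, 22.4]
tcp_rot: [0.37, 1.57, -2.772]
contact_force: [-0.5, -0.0, -1.3]
grip_width: 37.8
t 8.97 tcp [482.13 133.09  22.42] F [-0.54 -0.04 -1.28] w 37.8 jaw angle -1.571 q [ 0.12  0.56  1.83 -0.    0.75  1.69]
shift cm tool xyz [ 0.14  0.08 -0.01]
```

```bash
python3 -m handwheel '[[[0.1,0.06,0,0],[0,0,0,0],[0.05,0,0,0],[0,0,0,0],[0,0,0,0]]]'
python3 - <<'E'
from h import *
st((482.2,132.3,21))
E
```

```text
time: 9.38
tool_pos: [482.4, 132.5, 21.2]
tcp_rot: [2.518, 1.571, -0.624]
contact_force: [-0.4, 0.8, -0.2]
grip_width: 37.9
t 9.38 tcp [482.42 132.5   21.25] F [-0.35  0.85 -0.2 ] w 37.9 jaw angle -1.571 q [ 0.11  0.57  1.83 -0.    0.74  1.69]
shift cm tool xyz [0.02 0.02 0.02]
```

```bash
python3 -m handwheel '[[[0.05,0,0,0],[0,0,0,0],[0.05,0,0,0],[0,0,0,0],[0,0,0,0]]]'; python3 -m handwheel '[[[0.05,0,0,0],[0,0,0,0],[0,0,0,0]]]'
python3 - <<'E'
from h import *
st((482.2,132.3,21))
cap('wrist','wrist4')
E
```

```text
time: 9.8
tool_pos: [482.4, 132.5, 20.5]
tcp_rot: [2.86, 1.57, -0.282]
contact_force: [-1.0, -0.3, 6.1]
grip_width: 37.8
time: 10.05
tool_pos: [482.4, 132.5, 20.5]
tcp_rot: [3.024, 1.57, -0.118]
contact_force: [-2.4, 0.1, 9.0]
grip_width: 37.8
t 10.05 tcp [482.45 132.52  20.46] F [-2.44  0.05  9.01] w 37.8 jaw angle -1.571 q [ 0.11  0.57  1.83 -0.    0.74  1.69]
shift cm tool xyz [-0.05  0.02  0.02]
```

View pics/wrist4.png

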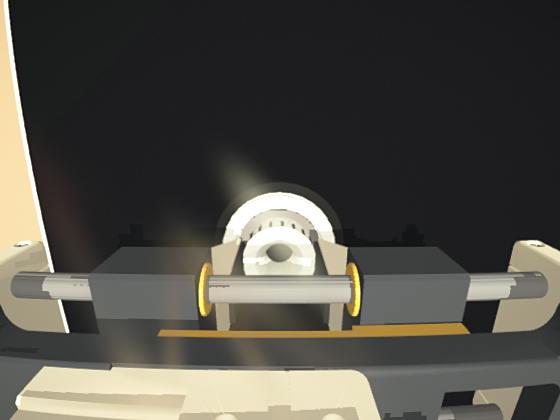

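Contact at the expected height with 9 N, so the crown is on the floor. I'll release it, rise and check.

```bash
python3 -m handwheel '[[[0,0,0,0],[0,0,0,0],[0,0,0,0],[0,0,0,0],[0,0,0,0]]]' 0.75
python3 -m handwheel '[[[-1,0,0,0],[-3,0,0,0],[-4,0,0,0],[-4,0,0,0],[-4,0,0,0],[-4,0,0,0],[0,0,0,0],[0,0,0,0]]]' 1
cat >> h.py <<'E'
def ring(m,W,box,lo,hi,z,keep=None):
    a,b,c,e=box; s=W[b:b+e,a:a+c]; k=((s[...,2]>lo)&(s[...,2]<hi)).astype(np.uint8)
    cs,_=cv2.findContours(k,cv2.RETR_EXTERNAL,cv2.CHAIN_APPROX_NONE); c_=max(cs,key=cv2.contourArea)[:,0]+[a,b]
    c,dm=fitc([atz(m,x,y,z)[:2] for x,y in c_]); q=s[k>0]
    pl=np.linalg.lstsq(np.c_[q[:,:2]-q[:,:2].mean(0),np.ones(len(q))],q[:,2],rcond=None)[0]
    print('ring c',c,'d %.1f'%dm,'n',len(q),'zmed %.1f'%np.median(q[:,2]),'slope',pl[:2])
    return c
E
python3 - <<'E'
from h import *
st((475,-394.4,220))
m,p,d=cap('wrist','wrist5'); W=cloud(m,d)
c=ring(m,W,(235,135,85,95),24,34,29)
E
```

```text
time: 10.52
tool_pos: [482.3, 132.5, 19.5]
tcp_rot: [0.501, 1.571, -2.641]
contact_force: [-0.2, 0.1, 0.3]
grip_width: 65.9
time: 11.18
tool_pos: [483.5, 132.7, 222.7]
tcp_rot: [-3.042, 1.565, 0.1]
contact_force: [-0.6, 0.1, -1.2]
grip_width: 91.6
t 11.18 tcp [483.45 132.67 222.66] F [-0.61  0.13 -1.23] w 91.6 jaw angle -1.571 q [ 0.11  0.3   1.6  -0.    1.24  1.69]
shift cm tool xyz [ 0.23 52.71  0.84]
ring c [482.92 132.75] d 38.4 n 723 zmed 29.0 slope [ 0. -0.]
```

View pics/wrist5.png

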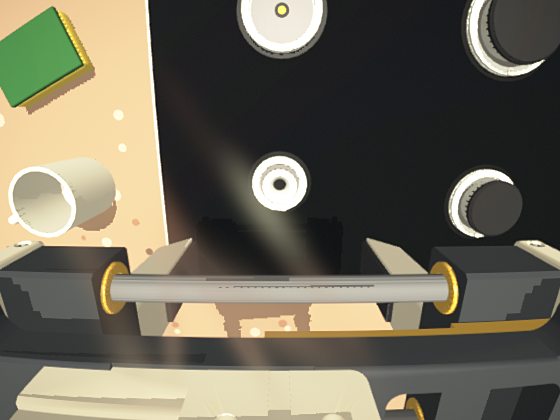

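The small crown lies centred and flat in its seat at pixel (279,184), top at z = 29 mm. Back to the stack.

```bash
python3 -m handwheel '[[[0,4.05,0.06,0],[0,4.05,0.06,0],[0,4.05,0.06,0],[0,4.05,0.06,0],[0,4.05,0.06,0],[0,4.05,0.06,0],[0,4.05,0.06,0],[0,4.05,0.06,0]]]' 1
python3 -m handwheel '[[[0,4.05,0.06,0],[0,4.05,0.06,0],[0,4.05,0.06,0],[0,4.05,0.06,0],[0,4.05,0.06,0],[0,0,0,0],[0,0,0,0]]]'
python3 - <<'E'
from h import *
m,p,d=cap('wrist','wrist6'); W=cloud(m,d)
c=ring(m,W,(235,135,95,95),34,42,38)
st((*c,32.3))
k=(W[135:230,235:330,2]>26)&(W[135:230,235:330,2]<33.8); q=W[135:230,235:330][k]; print(q.min(0),q.max(0),(q.max(0)+q.min(0))/2)
E
```

```text
time: 11.9
tool_pos: [476.1, -192.9, 217.9]
tcp_rot: [-0.534, 1.567, 2.607]
contact_force: [0.8, 0.6, -0.1]
grip_width: 91.7
time: 12.48
tool_pos: [473.0, -395.2, 216.6]
tcp_rot: [-0.81, 1.566, 2.328]
contact_force: [0.6, 0.2, -0.1]
grip_width: 91.9
ring c [ 475.26 -394.02] d 46.7 n 1405 zmed 38.2 slope [-0.01 -0.  ]
t 12.53 tcp [ 473.46 -393.68  217.23] F [-0.02  0.27  0.34] w 91.8 jaw angle -1.573 q [-0.82  0.52  1.27  0.    1.36  0.75]
shift cm tool xyz [18.49  0.1  -0.24]
[ 445.98 -424.57   26.47] [ 505.36 -365.12   33.76] [ 475.67 -394.84   30.11]
```

View pics/wrist6.png

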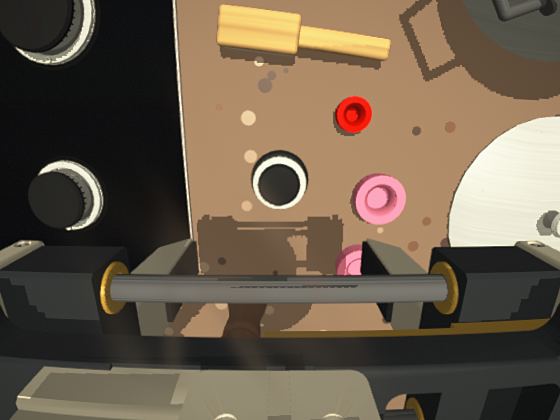

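```bash
python3 -m handwheel '[[[4,0.06,-0.18,0],[4,0,0,0],[4,0,0,0],[3.5,0,0,0],[1.5,0,0,0],[0.7,0,0,0],[0,0,0,0],[0,0,0,0]]]' 0.75
python3 - <<'E'
from h import *
st((475.2,-394.2,33))
E
```

```text
time: 13.2
tool_pos: [476.9, -394.1, 43.6]
tcp_rot: [2.383, 1.57, -0.757]
contact_force: [0.2, 0.7, -0.2]
grip_width: 68.9
t 13.20 tcp [ 476.93 -394.06   43.61] F [ 0.2   0.71 -0.22] w 68.9 jaw angle -1.570 q [-0.81  0.7   1.47  0.    0.98  0.76]
shift cm tool xyz [1.06 0.01 0.17]
```

```bash
python3 -m handwheel '[[[0.5,0,0.15,0],[0.4,0,0,0],[0.15,0,0,0],[0,0,0,0],[0,0,0,0]]]' 
python3 - <<'E'
from h import *
st((475.2,-394.2,33))
E
```

```text
time: 13.62
tool_pos: [474.8, -394.7, 32.5]
tcp_rot: [2.25, 1.57, -0.892]
contact_force: [0.3, 0.3, -0.1]
grip_width: 68.6
t 13.62 tcp [ 474.8  -394.74   32.53] F [ 0.28  0.28 -0.06] w 68.6 jaw angle -1.571 q [-0.82  0.71  1.48 -0.    0.96  0.75]
shift cm tool xyz [-0.05 -0.05 -0.04]
```

```bash
python3 -m handwheel '[[[0,0,0,0],[0,0,0,0],[0,0,0,0],[0,0,0,0],[0,0,0,0],[0,0,0,0]]]' 0
python3 -m handwheel '[[[-0.3,0,0,0],[-0.7,0,0,0],[-2,0,0,0],[-3,0,0,0],[-3,0,0,0],[0,0,0,0],[0,0,0,0]]]'
python3 - <<'E'
from h import *
st((482.9,132.6,130))
cap('wrist','wrist7')
E
```

```text
time: 14.12
tool_pos: [474.8, -394.7, 32.3]
tcp_rot: [2.021, 1.571, -1.12]
contact_force: [-1.3, -0.2, 0.1]
grip_width: 46.9
time: 14.7
tool_pos: [475.6, -395.5, 124.8]
tcp_rot: [2.315, 1.566, -0.826]
contact_force: [-0.0, -0.1, -2.3]
grip_width: 46.3
t 14.70 tcp [ 475.65 -395.47  124.82] F [-0.03 -0.09 -2.35] w 46.3 jaw angle -1.571 q [-0.82  0.6   1.4  -0.    1.14  0.75]
shift cm tool xyz [ -0.71 -52.8   -0.72]
```

View pics/wrist7.png

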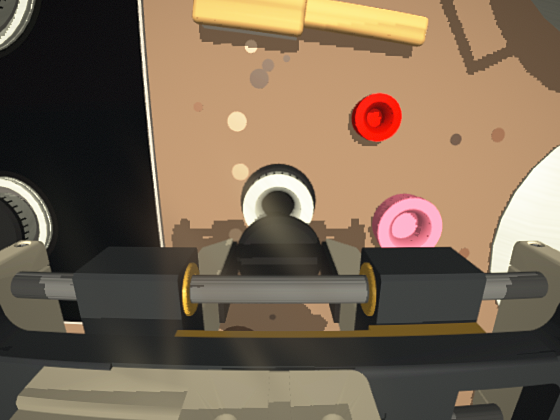

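```bash
python3 -m handwheel '[[[0,-4.06,-0.05,0],[0,-4.06,-0.05,0],[0,-4.06,-0.05,0],[0,-4.06,-0.05,0],[0,-4.06,-0.05,0],[0,-4.06,-0.05,0],[0,-4.06,-0.05,0],[0,-4.06,-0.05,0]]]'
python3 -m handwheel '[[[0,-4.06,-0.05,0],[0,-4.06,-0.05,0],[0,-4.06,-0.05,0],[0,-4.06,-0.05,0],[0,-4.06,-0.05,0],[0,0,0,0],[0,0,0,0],[0,0,0,0]]]'
python3 -c "
from h import *
st((482.4,132.6,45))"
```

```text
time: 15.42
tool_pos: [477.4, -67.6, 121.0]
tcp_rot: [-0.291, 1.568, 2.85]
contact_force: [2.1, -0.1, -0.9]
grip_width: 46.8
time: 16.08
tool_pos: [480.5, 132.9, 121.2]
tcp_rot: [0.323, 1.568, -2.818]
contact_force: [-0.0, -1.0, -1.7]
grip_width: 47.0
t 16.08 tcp [480.54 132.86 121.19] F [-0.03 -1.02 -1.7 ] w 47.0 jaw angle -1.570 q [ 0.12  0.41  1.74 -0.    0.99  1.69]
shift cm tool xyz [ 7.62  0.02 -0.2 ]
```

```bash
python3 -m handwheel '[[[3,0,-0.15,0],[2.8,0,0,0],[1.4,0,0,0],[0.4,0,0,0],[0,0,0,0],[0,0,0,0]]]'
python3 - <<'E'
from h import *
st((482.4,132.6,31.4))
cap('wrist','wrist8')
E
```

```text
time: 16.58
tool_pos: [483.4, 132.2, 46.6]
tcp_rot: [2.836, 1.57, -0.308]
contact_force: [-0.6, 0.0, -0.3]
grip_width: 46.4
t 16.58 tcp [483.41 132.16  46.63] F [-0.61  0.   -0.29] w 46.4 jaw angle -1.573 q [ 0.11  0.52  1.81 -0.    0.81  1.69]
shift cm tool xyz [ 1.52 -0.04  0.1 ]
```

View pics/wrist8.png

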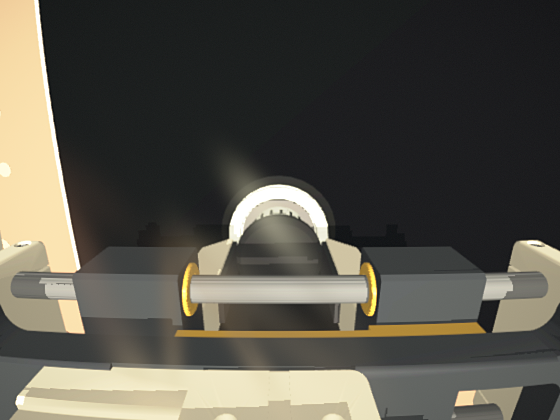

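```bash
python3 -m handwheel '[[[0.5,0,0.1,0],[0.5,-0.04,0,0],[0.25,0,0,0],[0.1,0,0,0],[0,0,0,0],[0,0,0,0]]]'
python3 -m handwheel '[[[0.1,0,0,0],[0,0,0,0],[0.05,0,0,0],[0,0,0,0]]]'
python3 -c "
from h import *
st((482.4,132.6,31.4))"
```

```text
time: 17.13
tool_pos: [481.9, 133.7, 32.7]
tcp_rot: [1.537, 1.571, -1.604]
contact_force: [-0.4, 0.7, -1.2]
grip_width: 46.1
time: 17.47
tool_pos: [482.0, 133.6, 31.3]
tcp_rot: [2.992, 1.57, -0.15]
contact_force: [-0.1, -0.7, 0.2]
grip_width: 46.3
t 17.47 tcp [481.98 133.64  31.31] F [-0.12 -0.71  0.19] w 46.3 jaw angle -1.571 q [ 0.12  0.55  1.83 -0.    0.77  1.69]
shift cm tool xyz [-0.01  0.1  -0.04]
```

```bash
python3 -m handwheel '[[[0.03,0.1,-0.04,0],[0,0,0,0],[0.03,0,0,0],[0,0,0,0],[0,0,0,0]]]'
python3 -c "
from h import *
st((482.4,132.6,31.4))"
```

```text
time: 17.88
tool_pos: [482.4, 132.9, 31.2]
tcp_rot: [-2.515, 1.57, 0.627]
contact_force: [-2.0, 2.5, 7.1]
grip_width: 46.8
t 17.88 tcp [482.37 132.94  31.23] F [-2.02  2.53  7.14] w 46.8 jaw angle -1.571 q [0.12 0.55 1.83 0.   0.77 1.69]
shift cm tool xyz [-0.02  0.03 -0.  ]
```

Contact at 7 N, as expected. I'll release it, rise and check.

```bash
python3 -m handwheel '[[[0,0,0,0],[0,0,0,0],[0,0,0,0],[0,0,0,0],[0,0,0,0]]]' 0.8
python3 -m handwheel '[[[-1,0,0,0],[-3,0,0,0],[-4,0,0,0],[-4,0,0,0],[-4,0,0,0],[-3,0,0,0],[0,0,0,0],[0,0,0,0]]]' 1
python3 - <<'E'
from h import *
st((475,-394.4,220))
m,p,d=cap('wrist','wrist9'); W=cloud(m,d)
c=ring(m,W,(235,135,85,95),33,42,37)
E
```

```text
time: 18.3
tool_pos: [482.3, 132.5, 30.4]
tcp_rot: [0.96, 1.57, -2.182]
contact_force: [0.1, 0.7, 0.3]
grip_width: 72.5
time: 18.97
tool_pos: [483.0, 132.7, 222.9]
tcp_rot: [-3.05, 1.566, 0.091]
contact_force: [-0.4, 1.3, -0.5]
grip_width: 91.5
t 18.97 tcp [483.05 132.71 222.93] F [-0.36  1.35 -0.48] w 91.5 jaw angle -1.571 q [ 0.12  0.3   1.6  -0.    1.24  1.69]
shift cm tool xyz [ 0.27 52.71  0.8 ]
ring c [482.62 133.31] d 46.6 n 1339 zmed 37.2 slope [-0.01 -0.  ]
```

View pics/wrist9.png

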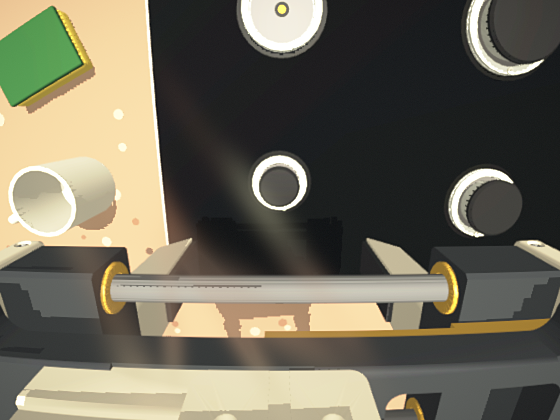

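The small burner is complete: its cap is at pixel (279,187), flat at z = 37 mm, within 1 mm of the crown centre. Next is the medium crown.

```bash
python3 -m handwheel '[[[0,4.05,0.05,0],[0,4.05,0.05,0],[0,4.05,0.05,0],[0,4.05,0.05,0],[0,4.05,0.05,0],[0,4.05,0.05,0],[0,4.05,0.05,0],[0,4.05,0.05,0]]]' 1
python3 -m handwheel '[[[0,4.05,0.05,0],[0,4.05,0.05,0],[0,4.05,0.05,0],[0,4.05,0.05,0],[0,4.05,0.05,0],[0,0,0,0],[0,0,0,0],[0,0,0,0]]]'
python3 - <<'E'
from h import *
m,p,d=cap('wrist','wrist10'); W=cloud(m,d)
c=ring(m,W,(235,135,95,95),26,34,30)
st((*c,20))
E
```

```text
time: 19.68
tool_pos: [476.8, -192.9, 218.9]
tcp_rot: [-0.521, 1.567, 2.62]
contact_force: [1.4, 0.2, 0.3]
grip_width: 92.0
time: 20.35
tool_pos: [475.0, -393.0, 218.7]
tcp_rot: [-0.883, 1.567, 2.258]
contact_force: [0.3, -1.0, -0.2]
grip_width: 91.7
ring c [ 475.4  -394.44] d 59.3 n 1505 zmed 30.2 slope [0. 0.]
t 20.40 tcp [ 475.37 -392.51  219.4 ] F [ 0.59 -0.3   0.14] w 91.7 jaw angle -1.570 q [-0.81  0.52  1.26  0.    1.36  0.76]
shift cm tool xyz [19.94  0.24 -0.04]
```

View pics/wrist10.png

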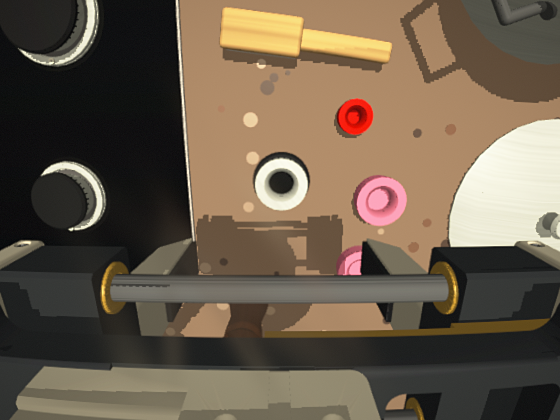

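```bash
python3 -m handwheel '[[[4,0.15,0.1,0],[4,0,0,0],[4,0,0,0],[4,0,0,0],[2,0,0,0],[0.9,0,0,0],[0,0,0,0],[0,0,0,0]]]'
python3 - <<'E'
from h import *
st((475.4,-394.5,20))
E
```

```text
time: 21.07
tool_pos: [475.5, -395.1, 32.8]
tcp_rot: [2.336, 1.569, -0.805]
contact_force: [-0.2, -0.8, 0.3]
grip_width: 91.9
t 21.07 tcp [ 475.52 -395.08   32.8 ] F [-0.22 -0.85  0.27] w 91.9 jaw angle -1.570 q [-0.82  0.71  1.48  0.    0.96  0.75]
shift cm tool xyz [ 1.28 -0.06  0.01]
```

```bash
python3 -m handwheel '[[[0.7,-0.04,0,0],[0.35,0,0,0],[0.1,0,0,0],[0,0,0,0],[0,0,0,0]]]'
python3 -m handwheel '[[[0,0,0,0],[0,0,0,0],[0,0,0,0],[0,0,0,0],[0,0,0,0],[0,0,0,0],[0,0,0,0]]]' 0
python3 -m handwheel '[[[-0.3,0,0,0],[-0.7,0,0,0],[-2,0,0,0],[-3,0,0,0],[-4,0,0,0],[-4,0,0,0],[0,0,0,0],[0,0,0,0]]]'
python3 - <<'E'
from h import *
st((674.4,129.8,160))
m,p,d=cap('wrist','wrist11')
E
```

```text
time: 21.48
tool_pos: [474.8, -395.2, 20.6]
tcp_rot: [2.221, 1.57, -0.921]
contact_force: [0.4, 0.3, 0.3]
grip_width: 91.8
time: 22.07
tool_pos: [474.7, -395.0, 20.2]
tcp_rot: [1.837, 1.571, -1.305]
contact_force: [-0.6, -0.8, 1.5]
grip_width: 59.3
time: 22.73
tool_pos: [475.7, -396.0, 163.7]
tcp_rot: [2.319, 1.564, -0.823]
contact_force: [-0.1, 0.1, -2.7]
grip_width: 59.0
t 22.73 tcp [ 475.73 -396.04  163.65] F [-0.07  0.05 -2.65] w 59.0 jaw angle -1.571 q [-0.82  0.56  1.35 -0.    1.23  0.75]
shift cm tool xyz [  0.2  -52.59 -19.86]
```

View pics/wrist11.png

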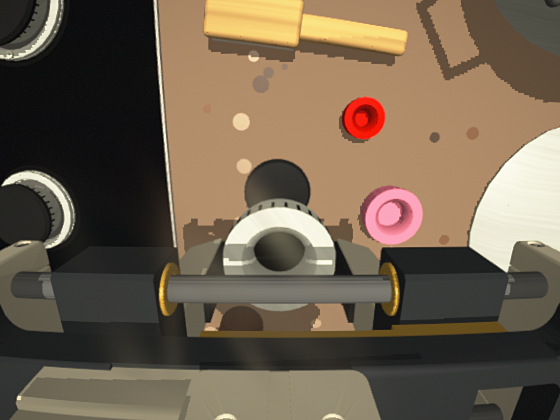

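```bash
python3 -m handwheel '[[[-0.4,-3.76,-1.42,0],[-0.4,-3.76,-1.42,0],[-0.4,-3.76,-1.42,0],[-0.4,-3.76,-1.42,0],[-0.4,-3.76,-1.42,0],[-0.4,-3.76,-1.42,0],[-0.4,-3.76,-1.42,0],[-0.4,-3.76,-1.42,0]]]'
python3 -m handwheel '[[[-0.4,-3.76,-1.42,0],[-0.4,-3.76,-1.42,0],[-0.4,-3.76,-1.42,0],[-0.4,-3.76,-1.42,0],[-0.4,-3.76,-1.42,0],[-0.4,-3.76,-1.42,0],[0,0,0,0],[0,0,0,0]]]'
python3 - <<'E'
from h import *
m,p,d=cap('wrist','wrist12')
st((674.4,129.8,45))
u0,v0,r=280,178,50
sub=p[v0-r:v0+r,u0-r:u0+r].min(2)>110
sub[95:]=0
n,l,s,c=cv2.connectedComponentsWithStats(sub.astype(np.uint8))
print(s,c)
for i in range(1,n):
    if s[i,4]<500: continue
    c,_=cv2.findContours((l==i).astype(np.uint8),cv2.RETR_EXTERNAL,cv2.CHAIN_APPROX_NONE)
    c=max(c,key=len)[:,0]+[u0-r,v0-r]
    for z in(9,15):print(z,fitc([atz(m,a,b,z)[:2] for a,b in c]))
E
```

```text
time: 23.45
tool_pos: [587.6, -92.0, 190.2]
tcp_rot: [-0.254, 1.567, 2.887]
contact_force: [0.7, -1.1, -0.8]
grip_width: 59.2
time: 24.12
tool_pos: [672.8, 133.9, 213.1]
tcp_rot: [0.093, 1.566, -3.045]
contact_force: [-0.7, -1.0, -1.7]
grip_width: 59.1
t 24.17 tcp [672.64 132.03 213.41] F [-0.83 -1.08 -0.28] w 59.3 jaw angle -1.569 q [ 0.08  0.66  1.03 -0.    1.46  1.65]
shift cm tool xyz [16.84  0.21 -0.25]
[[   0    0  100  100 4799]
 [   8   14   83   81 5184]
 [  50   50    5    5   16]
 [  92   94    1    1    1]] [[48.13 41.16]
 [50.75 57.21]
 [52.   51.81]
 [92.   94.  ]]
9 (array([665.31, 131.67]), np.float64(101.28720454223448))
15 (array([666.66, 131.71]), np.float64(99.60848723426338))
```

View pics/wrist12.png

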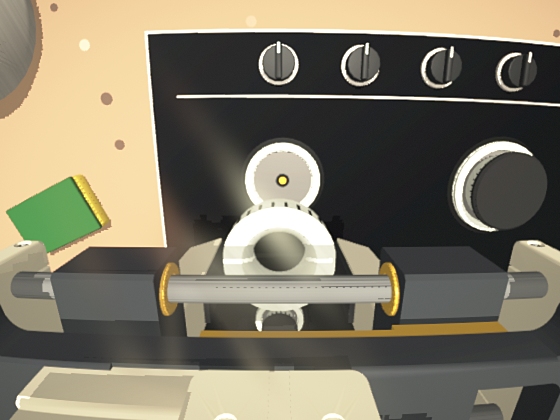

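```bash
python3 - <<'E'
from h import *
m,p,d=cap('wrist')
sub=(p[125:225,225:340].min(2)>110).astype(np.uint8)
c,_=cv2.findContours(sub,cv2.RETR_EXTERNAL,cv2.CHAIN_APPROX_NONE)
c=max(c,key=len)[:,0]+[225,125]; c=c[c[:,1]<192]
for z in(9,15):print(z,fitc([atz(m,a,b,z)[:2] for a,b in c]))
y=(p[160:200,265:300].astype(int)); k=(y[...,0]>180)&(y[...,2]<110); v,u=np.argwhere(k).mean(0); print('pin centre',atz(m,u+265,v+160,9))
cv2.imwrite('pics/w12c.png',cv2.resize(cv2.cvtColor(p[130:230,230:330],cv2.COLOR_RGB2BGR),None,fx=6,fy=6,interpolation=2))
st((674.4,129.8,45))
E
```

```text
9 (array([675.12, 129.88]), np.float64(89.51982821546841))
15 (array([676.31, 129.92]), np.float64(88.0372150248238))
pin centre [675.44 129.89   9.  ]
t 24.22 tcp [672.69 130.9  213.93] F [ 0.02 -0.31 -0.98] w 59.2 jaw angle -1.571 q [ 0.08  0.66  1.03 -0.    1.46  1.65]
shift cm tool xyz [16.89  0.09 -0.24]
```

View pics/w12c.png

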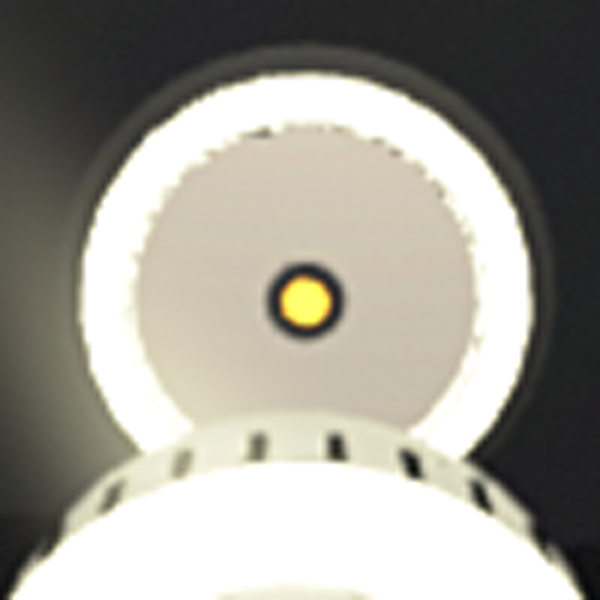

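```bash
python3 -m handwheel '[[[4,0.05,-0.2,0],[4,0,0,0],[4,0,0,0],[3.5,0,0,0],[1.5,0,0,0],[0.8,0,0,0],[0,0,0,0],[0,0,0,0]]]'
python3 - <<'E'
from h import *
st((674.8,129.9,21))
E
```

```text
time: 24.88
tool_pos: [676.1, 129.8, 38.9]
tcp_rot: [3.029, 1.57, -0.114]
contact_force: [0.6, 0.9, -0.6]
grip_width: 59.1
t 24.88 tcp [676.1  129.81  38.93] F [ 0.57  0.93 -0.58] w 59.1 jaw angle -1.572 q [ 0.08  0.81  1.23 -0.    1.1   1.65]
shift cm tool xyz [ 1.79 -0.01  0.13]
```

```bash
python3 -m handwheel '[[[0.6,0,0.1,0],[0.5,0,0,0],[0.3,0,0,0],[0.1,0,0,0],[0,0,0,0],[0,0,0,0]]]'
python3 - <<'E'
from h import *
st((674.8,129.9,21))
E
```

```text
time: 25.38
tool_pos: [674.7, 130.9, 23.3]
tcp_rot: [2.958, 1.57, -0.183]
contact_force: [0.2, -0.7, -1.3]
grip_width: 58.9
t 25.38 tcp [674.67 130.95  23.29] F [ 0.19 -0.7  -1.29] w 58.9 jaw angle -1.571 q [ 0.08  0.83  1.25 -0.    1.07  1.65]
shift cm tool xyz [ 0.23  0.1  -0.01]
```

```bash
python3 -m handwheel '[[[0.1,0.08,0,0],[0,0,0,0],[0.05,0,0,0],[0,0,0,0],[0,0,0,0]]]'
python3 -m handwheel '[[[0.05,0,0,0],[0,0,0,0],[0,0,0,0]]]'
python3 -c "
from h import *
st((674.8,129.9,21))"
```

```text
time: 25.8
tool_pos: [674.6, 130.1, 21.6]
tcp_rot: [1.152, 1.571, -1.99]
contact_force: [0.0, 0.7, -1.5]
grip_width: 59.2
time: 26.05
tool_pos: [674.7, 130.1, 21.2]
tcp_rot: [2.85, 1.571, -0.292]
contact_force: [1.0, -0.1, -0.5]
grip_width: 59.3
t 26.05 tcp [674.67 130.06  21.17] F [ 0.96 -0.09 -0.53] w 59.3 jaw angle -1.571 q [ 0.08  0.83  1.25 -0.    1.06  1.65]
shift cm tool xyz [ 0.02  0.02 -0.01]
```

```bash
python3 -m handwheel '[[[0.06,0,0,0],[0,0,0,0],[0,0,0,0],[0,0,0,0]]]'
python3 -c "
from h import *
st((674.8,129.9,21))"
```

```text
time: 26.38
tool_pos: [674.7, 130.1, 21.1]
tcp_rot: [2.921, 1.57, -0.221]
contact_force: [-2.0, -0.2, 6.4]
grip_width: 59.4
t 26.38 tcp [674.67 130.05  21.09] F [-2.03 -0.24  6.37] w 59.4 jaw angle -1.571 q [ 0.08  0.83  1.25 -0.    1.06  1.65]
shift cm tool xyz [ 0.01  0.02 -0.01]
```

```bash
python3 -m handwheel '[[[0,0,0,0],[0,0,0,0],[0,0,0,0],[0,0,0,0],[0,0,0,0]]]' 0.9
python3 -m handwheel '[[[-1,0,0,0],[-3,0,0,0],[-4,0,0,0],[-4,0,0,0],[-4,0,0,0],[-3.5,0,0,0],[0,0,0,0],[0,0,0,0]]]' 1
python3 - <<'E'
from h import *
m,p,d=cap('wrist','wrist13'); W=cloud(m,d)
st((475,-394.4,210))
c=ring(m,W,(225,125,110,110),26,36,31)
E
```

```text
time: 26.8
tool_pos: [674.5, 130.0, 20.2]
tcp_rot: [0.356, 1.57, -2.786]
contact_force: [-0.8, -0.4, -0.9]
grip_width: 82.1
time: 27.47
tool_pos: [675.7, 130.2, 219.5]
tcp_rot: [-3.078, 1.564, 0.064]
contact_force: [-1.3, 0.6, -1.0]
grip_width: 92.2
t 27.52 tcp [674.68 130.11 216.77] F [-0.65 -0.45 -1.39] w 91.9 jaw angle -1.571 q [ 0.08  0.66  1.02 -0.    1.46  1.65]
shift cm tool xyz [ 0.63 52.45 19.96]
ring c [675.45 130.45] d 59.4 n 1576 zmed 31.1 slope [0. 0.]
```

View pics/wrist13.png

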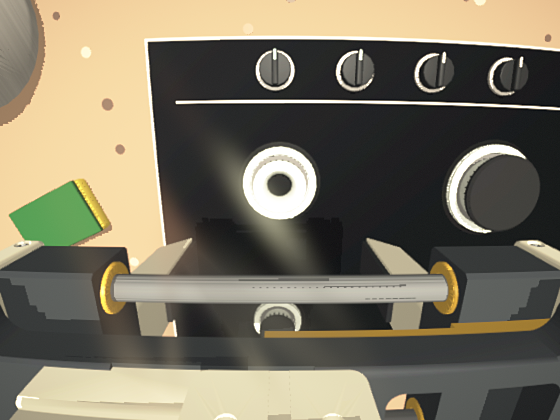

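The medium crown sits flat in its seat at pixel (280,183), top at z = 31 mm, centre (675.5, 130.4). Next is the medium cap.

```bash
python3 -m handwheel '[[[0,3.75,1.42,0],[0,3.75,1.42,0],[0,3.75,1.42,0],[0,3.75,1.42,0],[0,3.75,1.42,0],[0,3.75,1.42,0],[0,3.75,1.42,0],[0,3.75,1.42,0]]]' 1
python3 -m handwheel '[[[0,3.75,1.42,0],[0,3.75,1.42,0],[0,3.75,1.42,0],[0,3.75,1.42,0],[0,3.75,1.42,0],[0,3.75,1.42,0],[0,0,0,0],[0,0,0,0]]]'
python3 - <<'E'
from h import *
m,p,d=cap('wrist','wrist14'); W=cloud(m,d)
c=ring(m,W,(235,135,95,95),5,13,8)
st((*c,3))
E
```

```text
time: 28.18
tool_pos: [559.0, -171.1, 213.8]
tcp_rot: [-0.407, 1.567, 2.734]
contact_force: [1.1, 0.6, 0.2]
grip_width: 92.0
time: 28.85
tool_pos: [473.8, -396.3, 213.3]
tcp_rot: [-0.81, 1.567, 2.327]
contact_force: [-0.8, 0.4, 0.7]
grip_width: 91.9
ring c [ 475.87 -394.55] d 68.2 n 2586 zmed 8.3 slope [-0.  0.]
t 28.90 tcp [ 474.72 -394.79  213.74] F [ 0.39 -0.82 -0.04] w 91.4 jaw angle -1.573 q [-0.82  0.53  1.27  0.    1.35  0.75]
shift cm tool xyz [21.07  0.04 -0.16]
```

View pics/wrist14.png

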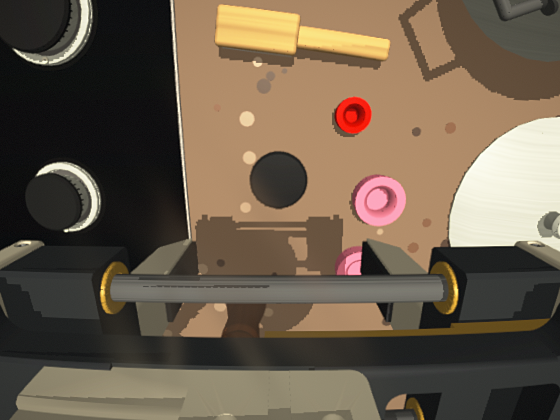

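```bash
python3 -m handwheel '[[[4,0,0,0],[4,0,0,0],[4,0,0,0],[4,0,0,0],[2.3,0,0,0],[1.2,0,0,0],[0,0,0,0],[0,0,0,0]]]'
python3 - <<'E'
from h import *
st((475.5,-394.6,3))
E
```

```text
time: 29.57
tool_pos: [476.4, -394.2, 21.0]
tcp_rot: [2.861, 1.571, -0.279]
contact_force: [1.2, 0.1, 0.3]
grip_width: 92.0
t 29.57 tcp [ 476.45 -394.23   21.  ] F [1.17 0.07 0.34] w 92.0 jaw angle -1.570 q [-0.82  0.73  1.48  0.    0.94  0.75]
shift cm tool xyz [1.8  0.04 0.1 ]
```

```bash
python3 -m handwheel '[[[0.7,0,0.05,0],[0.5,0,0,0],[0.3,0,0,0],[0.1,0,0,0],[0,0,0,0],[0,0,0,0]]]'
python3 - <<'E'
from h import *
st((475.5,-394.6,3))
E
```

```text
time: 30.07
tool_pos: [475.3, -395.1, 4.9]
tcp_rot: [2.248, 1.57, -0.894]
contact_force: [-0.1, -0.4, -0.8]
grip_width: 92.0
t 30.07 tcp [ 475.25 -395.11    4.86] F [-0.05 -0.42 -0.82] w 92.0 jaw angle -1.571 q [-0.82  0.75  1.49 -0.    0.9   0.75]
shift cm tool xyz [ 0.19 -0.05 -0.02]
```

```bash
python3 -m handwheel '[[[0.12,-0.05,0,0],[0,0,0,0],[0,0,0,0],[0,0,0,0]]]'
python3 -m handwheel '[[[0,0,0,0],[0,0,0,0],[0,0,0,0],[0,0,0,0],[0,0,0,0],[0,0,0,0]]]' 0
python3 -m handwheel '[[[-0.3,0,0,0],[-0.7,0,0,0],[-2,0,0,0],[-4,0,0,0],[-4,0,0,0],[-3,0,0,0],[0,0,0,0],[0,0,0,0]]]'
python3 - <<'E'
from h import *
st((675,130.4,160))
m,p,d=cap('wrist','wrist15')
E
```

```text
time: 30.4
tool_pos: [475.2, -394.4, 3.4]
tcp_rot: [2.06, 1.571, -1.082]
contact_force: [-0.1, 0.9, -0.3]
grip_width: 91.7
time: 30.9
tool_pos: [475.2, -394.4, 3.3]
tcp_rot: [1.861, 1.571, -1.281]
contact_force: [-1.0, -0.1, -0.4]
grip_width: 68.5
time: 31.57
tool_pos: [475.8, -395.1, 145.8]
tcp_rot: [2.304, 1.566, -0.838]
contact_force: [-0.3, 1.1, -3.0]
grip_width: 68.7
t 31.57 tcp [ 475.84 -395.06  145.83] F [-0.33  1.15 -2.95] w 68.7 jaw angle -1.571 q [-0.82  0.58  1.37 -0.    1.19  0.75]
shift cm tool xyz [ -1.54 -52.54 -19.91]
```

View pics/wrist15.png

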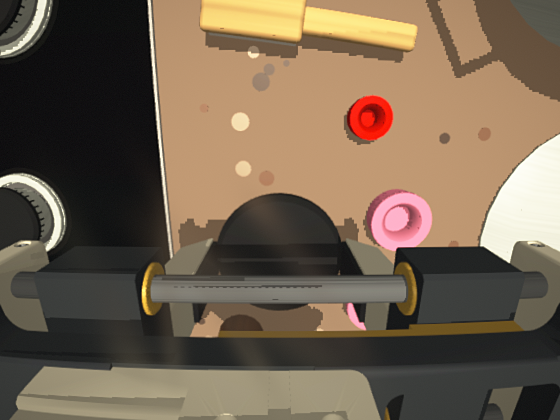

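```bash
python3 -m handwheel '[[[-0.1,-3.75,-1.41,0],[-0.1,-3.75,-1.41,0],[-0.1,-3.75,-1.41,0],[-0.1,-3.75,-1.41,0],[-0.1,-3.75,-1.41,0],[-0.1,-3.75,-1.41,0],[-0.1,-3.75,-1.41,0],[-0.1,-3.75,-1.41,0]]]'
python3 -m handwheel '[[[-0.1,-3.75,-1.41,0],[-0.1,-3.75,-1.41,0],[-0.1,-3.75,-1.41,0],[0,-3.75,-1.41,0],[0,-3.75,-1.41,0],[0,-3.75,-1.41,0],[0,0,0,0],[0,0,0,0]]]'
python3 - <<'E'
from h import *
m,p,d=cap('wrist','wrist16')
st((674.9,130.4,34.3))
E
```

```text
time: 32.28
tool_pos: [587.1, -92.1, 149.0]
tcp_rot: [-0.265, 1.566, 2.876]
contact_force: [-0.0, 0.1, -1.3]
grip_width: 68.4
time: 32.95
tool_pos: [671.5, 133.0, 150.9]
tcp_rot: [0.103, 1.566, -3.035]
contact_force: [-0.8, -1.1, -1.8]
grip_width: 68.4
t 33.00 tcp [671.38 131.2  151.41] F [-0.57 -1.01 -2.06] w 68.8 jaw angle -1.569 q [ 0.08  0.7   1.13 -0.    1.32  1.65]
shift cm tool xyz [11.71  0.07 -0.41]
```

View pics/wrist16.png

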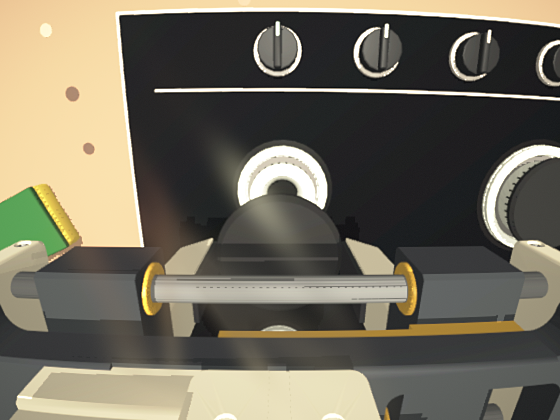

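```bash
python3 -m handwheel '[[[4,0,-0.35,0],[3.5,0,0,0],[1.8,0,0,0],[0.9,0,0,0],[0,0,0,0],[0,0,0,0]]]'
python3 - <<'E'
from h import *
st((674.9,130.4,34.3))
E
```

```text
time: 33.5
tool_pos: [676.4, 129.5, 52.7]
tcp_rot: [1.974, 1.571, -1.169]
contact_force: [0.1, 0.7, -1.5]
grip_width: 68.4
t 33.50 tcp [676.42 129.48  52.67] F [ 0.1   0.74 -1.5 ] w 68.4 jaw angle -1.572 q [ 0.08  0.8   1.22 -0.    1.12  1.65]
shift cm tool xyz [ 1.84 -0.09  0.15]
```

```bash
python3 -m handwheel '[[[0.6,-0.02,0.1,0],[0.5,0,0,0],[0.3,0,0,0],[0.1,0,0,0],[0,0,0,0],[0,0,0,0]]]'
python3 - <<'E'
from h import *
st((674.9,130.4,34.3))
E
```

```text
time: 34.0
tool_pos: [675.3, 130.8, 37.5]
tcp_rot: [2.98, 1.57, -0.162]
contact_force: [-0.2, 0.3, -0.7]
grip_width: 68.8
t 34.00 tcp [675.32 130.85  37.53] F [-0.16  0.35 -0.65] w 68.8 jaw angle -1.571 q [ 0.08  0.81  1.23 -0.    1.09  1.65]
shift cm tool xyz [0.32 0.04 0.04]
```

```bash
python3 -m handwheel '[[[0.15,0.04,0.04,0],[0.05,0,0,0],[0.05,0,0,0],[0,0,0,0],[0,0,0,0]]]'
python3 -m handwheel '[[[0.05,0,0,0],[0,0,0,0],[0,0,0,0],[0,0,0,0]]]'
python3 - <<'E'
from h import *
st((674.9,130.4,34.3))
E
```

```text
time: 34.42
tool_pos: [674.8, 130.3, 34.8]
tcp_rot: [2.106, 1.571, -1.036]
contact_force: [-0.1, -0.3, -1.3]
grip_width: 69.1
time: 34.75
tool_pos: [674.9, 130.4, 34.4]
tcp_rot: [2.912, 1.571, -0.23]
contact_force: [-0.1, -0.5, -2.5]
grip_width: 69.0
t 34.75 tcp [674.86 130.39  34.36] F [-0.12 -0.54 -2.49] w 69.0 jaw angle -1.571 q [ 0.08  0.82  1.24 -0.    1.09  1.65]
shift cm tool xyz [ 0.01 -0.   -0.  ]
```

```bash
python3 -m handwheel '[[[0.05,0,0,0],[0,0,0,0],[0.03,0,0,0],[0,0,0,0],[0,0,0,0]]]'
python3 - <<'E'
from h import *
st((674.9,130.4,34.3))
E
```

```text
time: 35.17
tool_pos: [674.9, 130.4, 34.3]
tcp_rot: [3.036, 1.57, -0.105]
contact_force: [-2.4, -0.9, 5.1]
grip_width: 68.6
t 35.17 tcp [674.92 130.38  34.31] F [-2.38 -0.93  5.14] w 68.6 jaw angle -1.571 q [ 0.08  0.82  1.24 -0.    1.09  1.65]
shift cm tool xyz [ 0. -0.  0.]
```

In contact, so I'll release and rise, then check with the wrist and top cameras.

```bash
python3 -m handwheel '[[[0,0,0,0],[0,0,0,0],[0,0,0,0],[0,0,0,0],[0,0,0,0]]]' 1
python3 -m handwheel '[[[-1,0,0,0],[-3,0,0,0],[-4,0,0,0],[-4,0,0,0],[-4,0,0,0],[-2,0,0,0],[0,0,0,0],[0,0,0,0]]]' 1
python3 - <<'E'
from h import *
m,p,d=cap('wrist','wrist17'); W=cloud(m,d)
st()
c=ring(m,W,(225,125,110,110),35,44,39)
E
```

```text
time: 35.58
tool_pos: [674.7, 130.3, 33.2]
tcp_rot: [0.481, 1.571, -2.661]
contact_force: [-0.7, -0.5, 0.4]
grip_width: 91.2
time: 36.25
tool_pos: [675.3, 130.4, 215.7]
tcp_rot: [-3.091, 1.567, 0.051]
contact_force: [0.3, -0.4, -1.5]
grip_width: 91.9
t 36.30 tcp [674.43 130.35 213.5 ] F [ 0.16  0.61 -1.11] w 91.5 jaw angle -1.571 q [ 0.08  0.66  1.03 -0.    1.45  1.65]
ring c [675.82 130.65] d 68.4 n 2995 zmed 39.3 slope [-0. -0.]
```

View pics/wrist17.png

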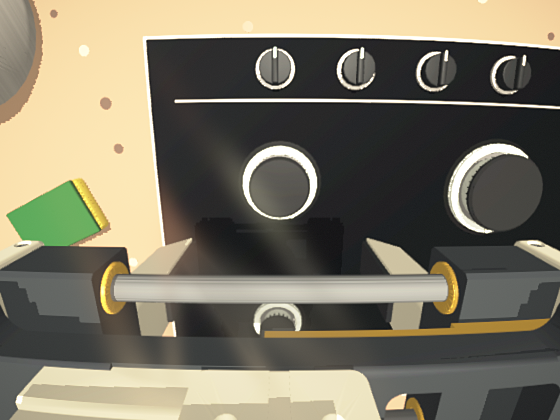

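```bash
python3 - <<'E'
from h import *
m,p,d=cap('side','side9')
for l in['mug','brush','mill']: print(l,[(x['bbox'],x['conf']) for x in bot.find_in('side',l)[:1]])
cv2.imwrite('pics/side9c.png',cv2.resize(cv2.cvtColor(p[100:400,160:400],cv2.COLOR_RGB2BGR),None,fx=2,fy=2,interpolation=2))
a=cv2.imread('pics/side0.png').astype(int); b=cv2.imread('pics/side9.png').astype(int)
for n,(x,y,w,h) in dict(mug=(254,116,28,35),brush=(336,285,24,75),mill=(192,266,30,55)).items(): print(n,np.abs(a-b)[y:y+h,x:x+w].mean())
E
```

```text
mug [([254.4, 114.1, 27.7, 38.3], 0.75)]
brush [([337.1, 289.2, 19.2, 65.4], 0.64)]
mill [([192.2, 270.0, 28.5, 46.6], 0.84)]
mug 3.1197278911564625
brush 2.9124074074074073
mill 2.8795959595959597
```

View pics/side9c.png

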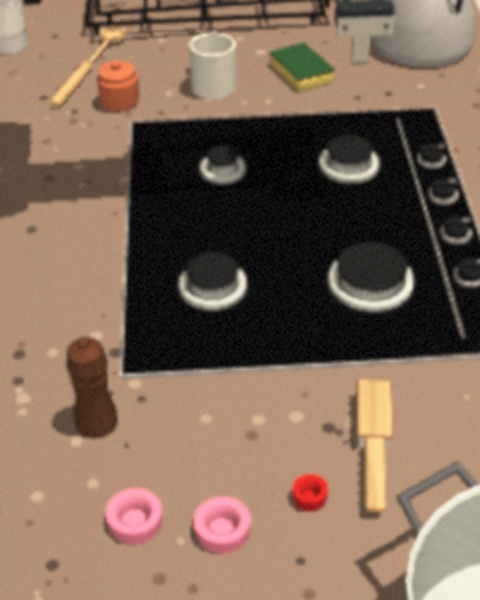

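The side view shows both burners complete in their seats, at crop (222,163) and (349,158). The mug, brush, mill and look-alikes are where they were, and the gripper is clear.

```bash
python3 -c "
from plant import bot
print(bot.close_job(), bot.get_obs()['time'])"
```

```text
the job is handed in; nothing more can be done
the job is handed in; nothing more can be done
```

Both burners are back together on their own seats, and I handed the job in at about 36.5 s of the 115 s. I took the stack apart from the top, so each crown went straight into its seat and its cap straight onto it. No verdict was reported.

Last checks, from the wrist camera:

| Burner | Crown off seat centre | Crown top height | Cap off crown centre | Cap top height | Tilt |
|---|---|---|---|---|---|
| Small | about 0.6 mm | 29.0 mm | about 0.6 mm | 37.2 mm | at most about 0.01 rad |
| Medium | about 0.6 mm | 31.1 mm | about 0.4 mm | 39.3 mm | about 0 rad |

- **Heights:** these should be 29, 37, 31 and 39 mm. The calibration is only good to about 2 mm, well inside the 8 mm limit for centring.
- **Bystanders:** comparing side views from the start and the end, the mug, brush and mill had not moved. The gripper was clear of everything at about 214 mm.
- **Disagreements:** the trained networks placed some points up to about 8 mm away from my circle fits, and they also reported the pink and red look-alikes. I used the fits and depth readings instead. None of the final checks failed.

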